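Clear the corner stop and slide the parts box home

ROBOT

A 6-joint arm with a two-finger parallel gripper is mounted at the origin on a cart in front of the work surface, level with it; the furniture and walls round the work are solid. World frame = base frame: x ahead of the robot, y to its left, z up, the work surface at z = 0. Lengths are in m, angles in rad, forces in N, time in s.
With the tool pointing down it reaches from about 0.375 to 0.9 m from the base axis. Payload 3.1 kg.
Tool frame: the origin (TCP) lies at the very end of the fingers, on their centre line; the grasp point (between the pads) lies 19 mm behind it; z points along the fingers, y is the line along which they close (so a half turn about z gives the same grasp; the last joint's range is limited). The gripper opens to 87 mm and grips with 3 to 60 N. Pads are 19 mm wide; open, the fingers measure 117 mm over their backs; the gripper's body (75 mm by 190 mm) begins 51 mm behind the grasp point.
Start: joints at [-1.492, 0.527, 1.433, -0, 1.181, -0.178], TCP at [0.159, -0.604, 0.223] pointing down, gripper open.
Joint ranges: [-3.08, 3.08], [-0.75, 2.2], [0.22, 2.44], [-1.43, 4.57], [0, 2.65], [-2.85, 2.85]. Speed limits (rad/s): [2.79, 2.79, 3.14, 3.14, 3.14, 3.14].

INTERFACE

Orientations are given as a unit quaternion [x, y, z, w].
In Python, from station import bot, optics gives the robot as it stands (bot), with the cameras (optics). Calls block until the motion is done:
- bot.reach(position, orientation): joint-space move of the TCP to a pose.
- bot.move_linear(position, frame=None, max_speed=0.15, f_stop=None): straight line of the TCP; frame=None keeps the orientation; max_speed is the mean speed in m/s. With f_stop (N) it stops when the force on the tool has changed by that much, and returns True; else False.
- bot.movej(angles): joint-space move.
- bot.grip(opening, f_grip=None): opening from 0.0 (shut) to 1.0 (fully open); f_grip is the grip in N (None keeps the last); returns when the fingers have stopped.
- bot.hold(seconds).
- bot.solve_ik(position, orientation): joint angles nearest the present ones, or None.
- bot.state(): the state.
- optics.snapshot(name): name is "side" or "top" or "wrist"; returns a dict with "color" (480x640x3 uint8, red, green, blue), "K" (3x3 intrinsics, pixels), "k1" (the pictures are not rectified: a ray, as slopes to the right and down, at radius r is drawn at 1 + k1 r^2 times it, then the intrinsics apply), "eye" and "orientation" of the camera in the world. Camera axes: x right, y down, z forward; pixel columns grow to the right and rows downward; lengths in m; the calibration is good to about 2 mm. A picture is of the moment at which its call begins. There is no depth.
A pose or a line that the arm cannot do raises bot.PlanningError and nothing moves.
- bot.hand_in(): hands the job in; it is judged then, once.
The state is a dict: "t": time; "joint_positions": joint angles; "dq": joint speeds; "tau": joint torques, N m; "eef_pos": TCP position; "eef_rot": TCP orientation; "force": force on the tool from outside, world axes, zero at the start; "moment": the same for the moment, N m; "grip_width": opening from 0.0 (shut) to 1.0 (fully open); "finger_force": force on a finger pad.
Only numpy, scipy, OpenCV 4.12 (cv2) and the standard library are available. Lean on these libraries where they do the work, as an engineer would, in place of code of your own. Each camera call takes 0.05 s, during which the arm holds its last target. There are 200 camera calls.

TASK

Two wax offcuts lie where the orange parts box belongs, in the corner of the metal stop. Pick up the wooden scraper block and sweep both offcuts out of that place with it, leaving them on the bench, not touching them with the fingers or the box; then lay the scraper down on the bench. Slide the box along the bench, without lifting or tipping it, into the corner until its far end and its right side are both flush against the stop's strips, and leave the steel file and the glass jar alone.

Things in the scene. Friction and masses are not known exactly. Their poses are not given: they have to be found in the camera images.
- corner_stop: Fixed L of two aluminium strips, 16 mm wide, 18 mm high. Origin: inner corner, at bench height; x away from the robot, y left, turned up to 7 degrees. End strip: inner face x = 0, from y = -16 to 110 mm. Side strip: inner face y = 0, from x = -150 mm to 0. Beyond x = -184 mm or y = 96 mm an offcut's centre is out of the box's place.
- parts_box: Loose orange closed parts box, 0.3 to 0.65 kg, 84 mm wide (its x), 172 mm long (its y), 40 mm high; the lid's lip looks 3 mm wider all round. (Not the one under the purple tray at the back.) Too wide to grasp. Origin: centre of its underside. It starts left of the stop, its length roughly away from the robot, turned up to 20 degrees; either end may lead.
- scraper: Loose wooden scraper block, 0.15 kg, standing on its rubber foot: a bar 22 mm thick (its x), 100 mm long (its y) and 21 mm high, with an upright grip in the middle, 18 mm thick (x), 70 mm long (y), from 20 to 52 mm height. Origin at the centre of its underside. Grip it from above across the 18 mm. Turned up to 30 degrees.
- offcut_1: Green wax offcut 23 x 48 x 11 mm (its x, y, z), 30 g, loose, lying flat on the bench in the box's place, at the robot's end of it. Origin at the centre of its underside.
- offcut_2: A second such green wax offcut, 23 x 48 x 11 mm, 30 g, in the box's place nearer the end strip. Origin at the centre of its underside.
- jar: Bystander: glass jar with a white lid, 42 mm across, 52 mm high, standing beyond the work to the left of the stop. Origin at the centre of its underside.
- steel_file: Bystander: flat steel file, 20 x 206 x 4 mm, loose, lying left of the scraper, pointing roughly away from the robot. Origin at the centre of its underside.
- box_place (a point): Middle of the box's place, at bench height: the box's origin is here when it is home, with its length along the stop's x. It lies at x = -86 mm, y = 42 mm in the stop's frame; the place is 172 mm long (x) and 84 mm wide (y), bounded by the strips at its far end and right side, open at the left and towards the robot.
- lamp_post (a point): Fixed obstacle: foot of the post of the white task lamp, at bench height, in the middle of its round base (130 mm across, 35 mm high). Up to 330 mm height the lamp's arm leans towards the robot, to an elbow about 50 mm nearer than this point; from there it rises away from the robot. Keep arm and gripper clear: pass on the robot's side.

How it is judged:
On the way, in this order (a step that is already met when the one before it is completed fails the run):
1. both wax offcuts are out of the box's place while the scraper is held ((x of offcut_1 in the frame of corner_stop below -0.184 m or y of offcut_1 in the frame of corner_stop above 0.096 m) and (x of offcut_2 in the frame of corner_stop below -0.184 m or y of offcut_2 in the frame of corner_stop above 0.096 m) and contact force between the fingers and scraper above 1 N), for 0.1 s.
2. the box is flush against both strips (x of parts_box in the frame of corner_stop above -0.091 m and y of parts_box in the frame of corner_stop below 0.047 m and angle between the y axis of parts_box and the x axis of corner_stop, either way round below 0.05 rad), for 0.2 s.
At the end, for the whole second after the job is handed in: Box at rest with its end and right side each within 5 mm of the strips, parallel within 0.05 rad; both offcuts on the bench, centres over 184 mm from the end strip towards the robot or over 96 mm left of the side strip; scraper lying on the bench (all of step 2 and x of parts_box in the frame of corner_stop below -0.08 m and y of parts_box in the frame of corner_stop above 0.036 m and linear speed of each of parts_box, scraper below 0.01 m/s and (x of offcut_1 in the frame of corner_stop below -0.184 m or y of offcut_1 in the frame of corner_stop above 0.096 m) and (x of offcut_2 in the frame of corner_stop below -0.184 m or y of offcut_2 in the frame of corner_stop above 0.096 m) and height (world z) of each of offcut_1, offcut_2, scraper above -0.02 m and height (world z) of scraper below 0.03 m); the robot touches nothing.
It fails at once if the box is lifted or tipped (height (world z) of parts_box above 0.012 m or angle between parts_box's own z axis and vertical above 0.12 rad).
It fails at once if an offcut is touched by the robot (contact force between any of the arm, the fingers and offcut_1 above 0.3 N or contact force between any of the arm, the fingers and offcut_2 above 0.3 N).
It fails at once if an offcut is pushed by the box (contact force between parts_box and offcut_1 above 0.3 N or contact force between parts_box and offcut_2 above 0.3 N).
It fails at once if the jar or the steel file is moved more than 20 mm (distance of any of jar, steel_file from where it was at the start of the episode above 0.02 m).
It also fails if it takes over 72 s, if anything falls off the work surface, if the arm or the gripper's body presses on something with over 40 N, if the wrist force passes 120 N, or if a joint passes its speed limit or range.

## Working session

There is one attempt and no reset: what is moved stays moved. The work goes in short steps, each a Python script; the robot and the scene stay as the last script left them, time stands still between calls to the robot, and variables do not carry over. Pictures are saved under pics/ and viewed, at most 10 in all, crops included, and the job is handed in when it is done.

```bash
ls; mkdir -p pics
python3 - <<'E'
from station import bot, optics
import cv2,numpy as np
for n in("top","side"):
    s=optics.snapshot(n); cv2.imwrite(f"pics/{n}0.png",s["color"][:,:,::-1]); np.savez(f"{n}0.npz",**s); print(n,s["K"],s["k1"],s["eye"],s["orientation"])
print(bot.state()["t"])
E
```

```text
pics
station.py
top [[492.97036013   0.         315.32411681]
 [  0.         492.97036013 232.99841575]
 [  0.           0.           1.        ]] -0.11647976792271422 [0.43781859 0.04684287 1.10424594] [ 0.71248908 -0.69604827  0.06141098 -0.06406875]
side [[485.11634195   0.         316.74910836]
 [  0.         485.11634195 241.1619502 ]
 [  0.           0.           1.        ]] -0.020717616742133002 [ 0.46780164 -0.81419733  0.67981538] [ 0.88640928 -0.08787915  0.03903104 -0.45280505]
0.1
```

View pics/top0.png

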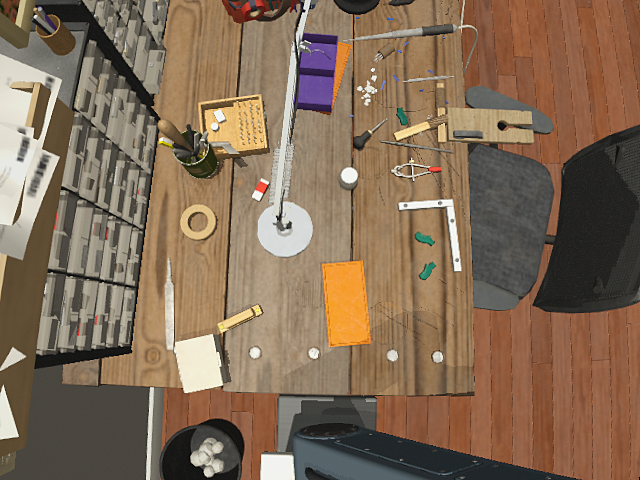

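View pics/side0.png

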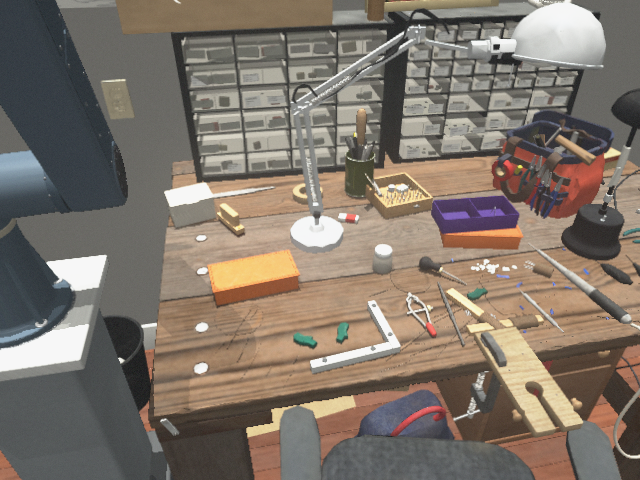

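The top view shows the scraper at about (240,319), the box at (346,303), the stop's corner at about (447,207), and the offcuts at (425,239) and (428,271). The jar is at (348,178), the lamp base at (285,229) and the file at (170,300). The side view shows the same things: scraper (230,219), offcuts (304,340) and (342,331).

```bash
cat > h.py <<'E'
import numpy as np,cv2
from scipy.spatial.transform import Rotation as R
def ray(s,px):
    p=cv2.undistortPoints(np.array(px,float).reshape(-1,1,2),s["K"],np.array([float(s["k1"]),0,0,0]))[:,0]
    return R.from_quat(s["orientation"]).apply(np.c_[p,np.ones(len(p))])
def plane(s,px,z):
    d=ray(s,px); e=np.array(s["eye"]); return e+d*((z-e[2])/d[:,2])[:,None]
def tri(s1,p1,s2,p2):
    d1,d2=ray(s1,[p1])[0],ray(s2,[p2])[0]; e1,e2=np.array(s1["eye"]),np.array(s2["eye"])
    t=np.linalg.lstsq(np.c_[d1,-d2],e2-e1,rcond=None)[0]
    a,b=e1+t[0]*d1,e2+t[1]*d2; return (a+b)/2,np.linalg.norm(a-b)
def blobs(s,lo,hi,amin=30,roi=None):
    m=cv2.inRange(cv2.cvtColor(s["color"],cv2.COLOR_RGB2HSV),np.array(lo),np.array(hi))
    if roi: k=np.zeros_like(m); x0,y0,x1,y1=roi; k[y0:y1,x0:x1]=1; m=m*k
    c,_=cv2.findContours(m,cv2.RETR_EXTERNAL,cv2.CHAIN_APPROX_NONE)
    return sorted([q for q in c if cv2.contourArea(q)>=amin],key=cv2.contourArea,reverse=True)
def down(yaw): # tool z down, tool y axis at world angle yaw
    y=np.array([np.cos(yaw),np.sin(yaw),0]); z=np.array([0,0,-1.]); x=np.cross(y,z)
    return R.from_matrix(np.c_[x,y,z]).as_quat()
E
python3 - <<'E'
from h import *
np.set_printoptions(precision=4,suppress=True)
t=dict(np.load("top0.npz")); s=dict(np.load("side0.npz"))
def rep(n,im,lo,hi,z,roi,am=30):
    for c in blobs(im,lo,hi,am,roi)[:3]:
        M=cv2.moments(c); ctr=(M["m10"]/M["m00"],M["m01"]/M["m00"])
        P=plane(im,c[:,0],z)[:,:2]; r=cv2.minAreaRect((P*1000).astype(np.float32))
        print(n,np.array(ctr),M["m00"],plane(im,[ctr],z)[0],"rect",np.array(r[0]),np.array(r[1]),r[2])
rep("box",t,(5,150,120),(20,255,255),.04,(310,250,380,360))
rep("green",t,(65,80,20),(95,255,255),.011,(400,220,450,290))
rep("greenS",s,(65,80,20),(95,255,255),.011,(280,310,370,360))
rep("stop",t,(0,0,170),(179,40,255),.018,(390,190,475,285))
rep("jar",t,(0,0,170),(179,50,255),.052,(330,160,365,195))
for n,im,roi in(("s",t,(205,290,275,345)),("sS",s,(210,195,250,240))):
    rep(n,im,(15,110,120),(32,255,255),.052,roi)
hsv=cv2.cvtColor(t["color"],cv2.COLOR_RGB2HSV); print(hsv[319,240],hsv[340,255],hsv[311,255])
a=cv2.resize(t["color"][285:350,200:280],None,fx=5,fy=5,interpolation=2)
b=cv2.resize(t["color"][190:280,390:470],None,fx=5,fy=5,interpolation=2)
c=np.zeros((450,800,3),np.uint8); c[:325,:400]=a; c[:,400:]=b; cv2.imwrite("pics/crop.png",c[:,:,::-1])
E
```

```text
box [345.951  303.4415] 3394.5 [ 0.477  -0.0161  0.04  ] rect [478.2592 -16.0288] [179.379   90.6973] 6.222958564758301
green [426.8712 270.9413] 116.5 [ 0.5537 -0.1981  0.011 ] rect [ 555.3468 -198.1672] [19.1191 44.3028] 58.52056884765625
green [424.083  238.5913] 110.5 [ 0.6269 -0.1928  0.011 ] rect [ 626.8126 -193.653 ] [45.7458 18.8324] 70.9954605102539
greenS [304.1951 339.7563] 158.0 [ 0.5558 -0.2053  0.011 ] rect [ 556.157  -205.5309] [21.8891 45.4432] 56.18699264526367
greenS [341.9268 331.2344] 123.0 [ 0.6286 -0.1986  0.011 ] rect [ 628.5223 -199.7323] [46.5019 16.6499] 71.95878601074219
stop [441.0677 222.6327] 750.5 [ 0.6633 -0.2308  0.018 ] rect [ 632.5632 -203.5147] [165.1869 126.6961] 5.607801914215088
jar [348.9411 174.7853] 192.5 [ 0.7597 -0.0185  0.052 ] rect [759.7575 -18.4305] [35.8302 35.8563] 72.15869140625
s [214.9418 311.0727] 621.5 [0.4532 0.2624 0.052 ] rect [451.7987 253.7389] [93.1759 60.0021] 3.109741449356079
s [234.308  324.6118] 39.5 [0.426  0.2197 0.052 ] rect [428.9546 214.2554] [ 6.6199 53.6918] 28.131587982177734
s [253.7846 311.4923] 32.5 [0.4548 0.1794 0.052 ] rect [450.6692 188.7072] [20.8608 48.3336] 28.11792755126953
[ 23  92 249] [ 17  68 175] [ 23  87 255]
```

View pics/crop.png

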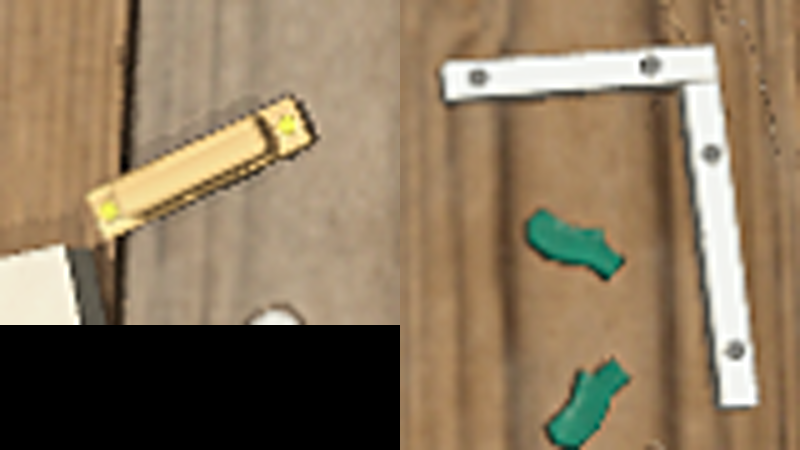

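The crop shows the scraper's screw dots at top-view pixels of about (257.6,310) and (222,327), a clean stop L, and both offcuts well inside it. I'll refine all of these with the wrist camera, at the stop first and then at the scraper.

Run:
```python
from station import bot, optics
from h import *
np.set_printoptions(precision=4,suppress=True)
t=dict(np.load("top0.npz"))
print("lamp",plane(t,[(285,229)],.035),plane(t,[(257,229),(313,229),(285,257)],.035),"carton",plane(t,[(213,335),(229,380)],.05),"file",plane(t,[(170,260),(171,348)],0))
a=.098
bot.reach([.56,-.19,.34],down(a)); w=[optics.snapshot("wrist")]
print(bot.state()["joint_positions"])
for y in(a+.4,a+.4+np.pi,a+.4-np.pi):
    print(bot.solve_ik([.42,.17,.25],down(y)))
bot.reach([.46,.10,.30],down(a)); w.append(optics.snapshot("wrist"))
bot.reach([.41,.17,.25],down(a+.39)); w.append(optics.snapshot("wrist"))
bot.reach([.41,.21,.25],down(a+.39)); w.append(optics.snapshot("wrist"))
print(bot.state()["t"],bot.state()["joint_positions"])
for i,s in enumerate(w): np.savez(f"w{i}.npz",**s); print(s["eye"],R.from_quat(s["orientation"]).as_matrix()[:,2])
g=np.vstack([np.hstack([w[i]["color"] for i in(0,1)]),np.hstack([w[i]["color"] for i in(2,3)])])
cv2.imwrite("pics/w.png",cv2.resize(g,(800,600),interpolation=3)[:,:,::-1])
```

```text
lamp [[0.6372 0.1203 0.035 ]] [[0.6358 0.1823 0.035 ]
 [0.6386 0.0585 0.035 ]
 [0.5749 0.1182 0.035 ]] carton [[0.4028 0.2644 0.05  ]
 [0.3106 0.2262 0.05  ]] file [[0.5659 0.383  0.    ]
 [0.3691 0.3678 0.    ]]
[-0.5177  0.3715  1.3646 -0.0003  1.4061 -0.6139]
[ 0.1371  0.2574  1.8115 -0.      1.0727 -0.3609]
[ 0.1371  0.2574  1.8115 -0.      1.0727  2.7807]
[ 0.1371  0.2574  1.8115 -0.      1.0727  2.7807]
4.3583 [ 0.2284  0.2683  1.7928 -0.0008  1.0785 -0.2583]
[ 0.5539 -0.1206  0.5009] [ 0.025  -0.2649 -0.9639]
[0.4551 0.1697 0.4615] [ 0.0274 -0.2653 -0.9638]
[0.3778 0.2321 0.411 ] [ 0.1247 -0.2356 -0.9638]
[0.3788 0.2722 0.4119] [ 0.1273 -0.2351 -0.9636]
```

View pics/w.png

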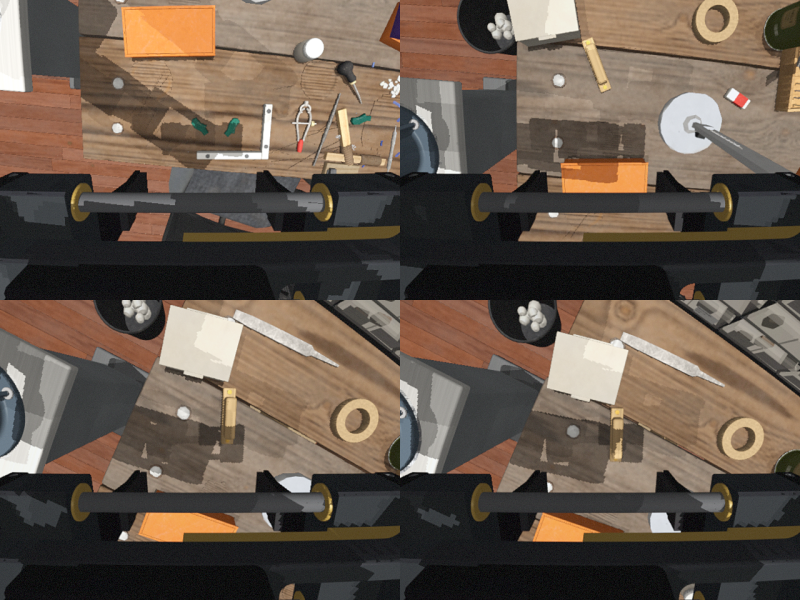

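The wrist views (2x2 mosaic at half scale) show the stop and offcuts in the first, and the scraper at full-resolution pixels of about (315,104), (366,189) and (346,213) in the other three. Next I extract the screw dots and the stop corner by mask.

Run:
```python
from h import *
np.set_printoptions(precision=4,suppress=True)
L=lambda f:dict(np.load(f+".npz"))
t,s,w0,w1,w2,w3=map(L,("top0","side0","w0","w1","w2","w3"))
def dots(im,roi,n):
    r=[]
    for c in blobs(im,(24,130,120),(36,255,255),2,roi)[:4]:
        M=cv2.moments(c); r.append((M["m10"]/M["m00"],M["m01"]/M["m00"]))
    print(n,np.array(r)); return r
D={n:dots(im,roi,n) for n,im,roi in(("t",t,(215,298,268,335)),("s",s,(215,200,248,238)),("w1",w1,(285,55,345,155)),("w2",w2,(340,135,400,240)),("w3",w3,(320,160,380,270)))}
I=dict(t=t,s=s,w1=w1,w2=w2,w3=w3)
for a,b in(("w1","w2"),("w2","w3"),("t","w2"),("t","w3"),("t","s"),("t","w1")):
    for p in D[a]:
        for q in D[b]:
            X,e=tri(I[a],p,I[b],q)
            if e<.008: print(a,b,X,e)
def rep(n,im,lo,hi,z,roi,am=30):
    for c in blobs(im,lo,hi,am,roi)[:2]:
        P=plane(im,c[:,0],z)[:,:2]; r=cv2.minAreaRect((P*1000).astype(np.float32)); print(n,np.array(r[0]),np.array(r[1]),r[2])
rep("stopw",w0,(0,0,150),(179,45,255),.018,(300,155,445,262))
rep("greenw",w0,(65,80,20),(95,255,255),.008,(300,170,400,225))
rep("boxw",w0,(5,150,100),(20,255,255),.04,(180,0,360,100))
# box height: lid corners from top and wrist 0
def corners(im,roi):
    c=max(blobs(im,(5,150,100),(20,255,255),30,roi),key=cv2.contourArea)
    return cv2.boxPoints(cv2.minAreaRect(c))
for p in corners(t,(310,250,380,360)):
    for q in corners(w0,(180,0,360,100)):
        X,e=tri(t,p,w0,q)
        if e<.006 and -.01<X[2]<.08: print("boxcorner",X,e)
```

```text
t [[221.303  326.697 ]
 [257.0606 309.3939]]
s []
w1 [[327.4444 139.6889]
 [300.125   69.0417]]
w2 [[367.6933 147.12  ]]
w3 []
w1 w2 [0.4231 0.2497 0.0216] 0.0017006358099748429
t w2 [0.4209 0.2492 0.0426] 0.000610007511075665
t w1 [ 0.4202  0.2558 -0.0048] 0.00425921024347413
t w1 [0.4605 0.1728 0.0504] 0.002072850282163868
stopw [ 634.562  -206.5505] [165.1479 125.1897] 5.463686466217041
greenw [ 558.249  -202.3144] [19.7898 45.0513] 58.78279495239258
greenw [ 630.2377 -197.7671] [45.3504 19.3997] 70.54269409179688
boxw [480.9108 -20.3908] [178.3565  91.1133] 6.082784175872803
boxcorner [0.5636 0.0387 0.0279] 0.0001405628659378017
boxcorner [ 0.575  -0.0539  0.0265] 0.0015286420633652282
boxcorner [ 0.3923 -0.073   0.0358] 0.005126069180871498
boxcorner [0.384  0.0193 0.0286] 0.0011338626883693381
```

```bash
cat >> h.py <<'E'
TH=np.deg2rad(5.53); O=np.array([.7048,-.2453]); RS=np.array([[np.cos(TH),-np.sin(TH)],[np.sin(TH),np.cos(TH)]])
def W(x,y,z): return [*(O+RS@np.array([x,y])),z]     # stop frame -> world
def S(p): return RS.T@(np.array(p)[:2]-O)
E
python3 - <<'E'
from station import bot, optics
from h import *
np.set_printoptions(precision=4,suppress=True)
L=lambda f:dict(np.load(f+".npz"))
a=plane(L("top0"),[(221.3,326.7),(257.06,309.4)],.021); b=plane(L("w1"),[(300.1,69),(327.4,139.7)],.021)
print(a,b)
m=(a+b)/2; c=m.mean(0); d=m[0]-m[1]; yaw=np.arctan2(d[1],d[0])-np.pi/2
print(c,np.linalg.norm(d),np.rad2deg(yaw))
bot.grip(.5)
bot.reach([c[0],c[1],.12],down(yaw)); bot.move_linear([c[0],c[1],.075],max_speed=.1)
w=optics.snapshot("wrist")
r=bot.move_linear([c[0],c[1],.026],max_speed=.06,f_stop=6); print("contact",r,bot.state()["eef_pos"])
bot.grip(0,30)
st=bot.state(); print(st["grip_width"],st["finger_force"],st["t"],st["force"])
bot.move_linear([c[0],c[1],.09],max_speed=.1)
st=bot.state(); print(st["grip_width"],st["finger_force"],st["force"])
s=optics.snapshot("side"); cv2.imwrite("pics/g.png",cv2.resize(s["color"][120:320,130:400],None,fx=2.5,fy=2.5)[:,:,::-1])
np.save("yaw.npy",[*c[:2],yaw])
E
```

```text
[[0.4203 0.2531 0.021 ]
 [0.46   0.1764 0.021 ]] [[0.4225 0.2491 0.021 ]
 [0.4619 0.173  0.021 ]]
[0.4412 0.2129 0.021 ] 0.08605135665770529 27.36847355267786
contact False [0.4413 0.2129 0.0261]
0.20147278011640182 29.938515659887344 8.125 [-0.2624  1.2422  0.7336]
0.20183450848456969 29.939055716386065 [ 0.6656  0.3701 -2.222 ]
```

View pics/g.png

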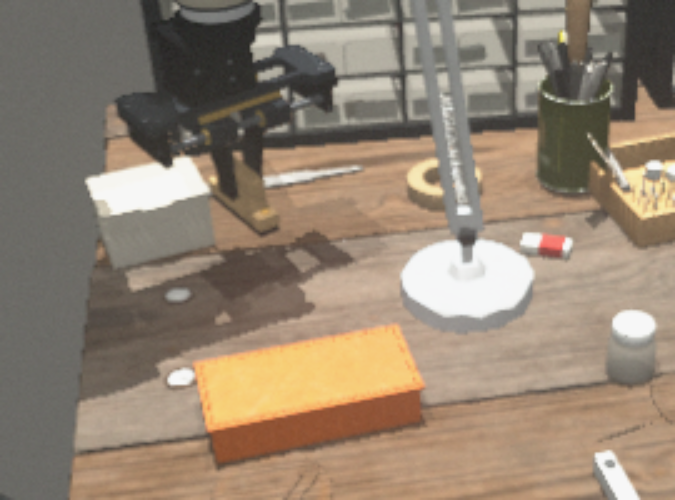

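The scraper is held clear of the bench (grip 17.6 mm, 30 N). Now the sweep towards the robot.

Run:
```python
from station import bot, optics
from h import *
np.set_printoptions(precision=4,suppress=True)
x,y,yaw=np.load("yaw.npy"); q=down(TH)
bot.reach([.43,.05,.13],q); bot.reach(W(-.15,.057,.11),q)
bot.move_linear(W(-.026,.057,.10)); 
print("down",bot.move_linear(W(-.026,.057,.0268),max_speed=.07,f_stop=10),bot.state()["force"])
bot.move_linear(W(-.23,.057,.0268),max_speed=.07)
bot.hold(.2); st=bot.state(); print(st["t"],st["force"],st["finger_force"],S(st["eef_pos"]))
s=optics.snapshot("side"); t=optics.snapshot("top"); np.savez("side1.npz",**s)
for im in(s,t):
    for c in blobs(im,(65,80,20),(95,255,255),10):
        M=cv2.moments(c); p=(M["m10"]/M["m00"],M["m01"]/M["m00"]); P=plane(im,[p],.008)[0]
        if S(P)[0]<.02 and P[1]<.3: print(np.array(p),M["m00"],P,S(P)*1000)
cv2.imwrite("pics/sw.png",np.hstack([cv2.resize(s["color"][230:430,150:420],(400,300)),cv2.resize(t["color"][180:380,300:500],(400,300))])[:,:,::-1])
```

```text
down False [-0.6227  0.2148 -1.7632]
16.2 [ 1.0364  0.0782 -1.0012] 29.95873691746965 [-0.2299  0.057 ]
[241.9511 350.9034] 307.0 [ 0.4415 -0.2066  0.008 ] [-258.3325   63.8938]
```

View pics/sw.png

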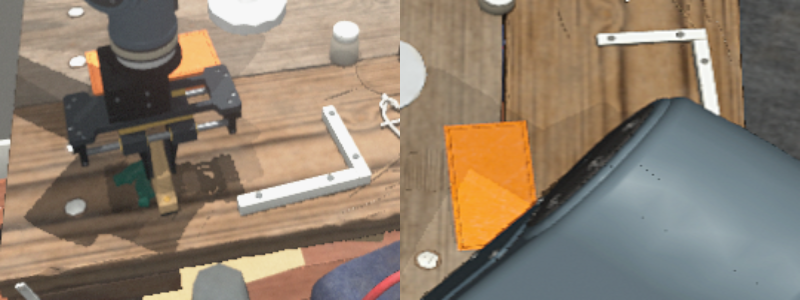

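Both offcuts are out in front of the held scraper, at about x = -258 mm in the stop's frame. I'll return the scraper to its original spot, then give the box its first push to the right.

```bash
cat >> h.py <<'E'
def boxpose(im,roi):
    c=blobs(im,(5,140,90),(20,255,255),300,roi)[0]
    r=cv2.minAreaRect((plane(im,c[:,0],.038)[:,:2]*1000).astype(np.float32)); a=r[2]
    if r[1][0]<r[1][1]: a-=90
    return S(np.array(r[0])/1000)*1000,r[1],a-np.rad2deg(TH)
E
python3 - <<'E'
from station import bot, optics
from h import *
np.set_printoptions(precision=4,suppress=True)
x,y,yaw=np.load("yaw.npy"); q=down(TH)
bot.move_linear(W(-.225,.057,.11),max_speed=.12)
bot.reach([.43,.05,.13],q); bot.reach([x,y,.11],down(yaw))
bot.move_linear([x,y,.0265],max_speed=.08,f_stop=8); bot.grip(.5); bot.hold(.1)
bot.move_linear([x,y,.13],max_speed=.15)
bot.grip(1.0)
t=optics.snapshot("top"); s=optics.snapshot("side")
print(boxpose(t,(280,220,400,370)),boxpose(s,(190,240,320,310)))
bot.reach(W(-.202,.322,.13),q)
bot.move_linear(W(-.202,.322,.011),max_speed=.1,f_stop=8)
print(bot.move_linear(W(-.202,.226,.011),max_speed=.06,f_stop=25),bot.state()["force"],bot.state()["t"])
bot.move_linear(W(-.202,.24,.011),max_speed=.1)
bot.move_linear(W(-.22,.26,.13),max_speed=.2)
bot.reach([.40,.15,.2],q)
t=optics.snapshot("top"); s=optics.snapshot("side"); np.savez("t2.npz",**t);np.savez("s2.npz",**s)
print(boxpose(t,(280,220,450,370)),boxpose(s,(190,240,360,340)),bot.state()["t"])
for im in(s,t):
    for c in blobs(im,(65,80,20),(95,255,255),10):
        M=cv2.moments(c); p=(M["m10"]/M["m00"],M["m01"]/M["m00"]); P=plane(im,[p],.008)[0]
        if S(P)[0]<.02 and P[1]<.3: print(np.array(p),M["m00"],S(P)*1000)
cv2.imwrite("pics/p1.png",np.hstack([cv2.resize(s["color"][180:380,150:420],(400,300)),cv2.resize(t["color"][180:380,200:480],(400,300))])[:,:,::-1])
E
```

```text
(array([-203.2331,  249.9659]), (179.9068603515625, 91.405517578125), np.float64(0.6887628746032712)) (array([-208.5999,  194.415 ]), (85.91486358642578, 178.52154541015625), np.float64(-11.81899383544922))
False [-1.5291  2.1421  2.6878] 26.475
(array([-203.8012,  174.4253]), (180.16366577148438, 92.25237274169922), np.float64(-0.081445007324219)) (array([-209.3515,  118.7403]), (73.96257019042969, 181.1547088623047), np.float64(-10.665231018066407)) 28.3833
[242.3459 350.1553] 343.5 [-257.3558   65.435 ]
[421.8072 324.7755] 121.0 [-263.4404   84.7131]
[434.8413 318.7715] 114.5 [-252.7624   54.3031]
```

View pics/p1.png

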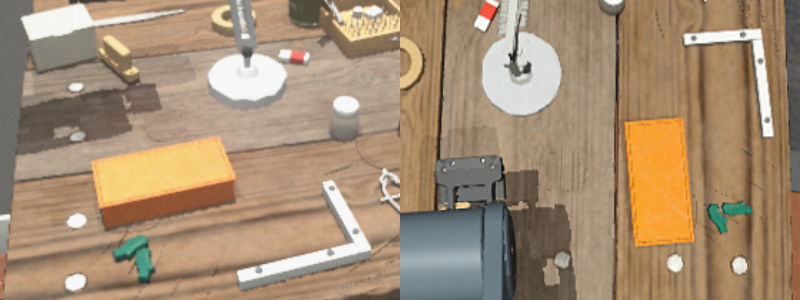

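The scraper stands in its original spot. The box has moved to about (-204, 173) and is parallel to the stop, and the offcuts are clear of its path. Next I push it forward, then right until it is flush.

Run:
```python
from station import bot, optics
from h import *
np.set_printoptions(precision=4,suppress=True)
q=down(TH); q2=down(TH+np.pi/2)
if True:
    ik=bot.solve_ik(W(-.316,.172,.12),q2); print(ik)
    if ik is None or abs(ik[5])>2.6: q2=down(TH-np.pi/2); print(bot.solve_ik(W(-.316,.172,.12),q2))
bot.grip(.5)
bot.reach(W(-.316,.172,.12),q2); bot.move_linear(W(-.316,.172,.011),max_speed=.1,f_stop=8)
print(bot.move_linear(W(-.197,.172,.011),max_speed=.06,f_stop=25),bot.state()["force"],bot.state()["t"])
bot.move_linear(W(-.212,.172,.011),max_speed=.1); bot.move_linear(W(-.23,.172,.12),max_speed=.2)
bot.grip(1.0); bot.reach([.40,.12,.2],q)
t=optics.snapshot("top"); c,sz,a=boxpose(t,(280,200,460,370)); print(c,sz,a)
assert abs(a)<3 and abs(c[0]+100)<12
x=c[0]/1000+.002
bot.reach(W(x,.255,.12),q); bot.move_linear(W(x,.255,.011),max_speed=.1,f_stop=8)
r=bot.move_linear(W(x,.088,.011),max_speed=.06,f_stop=14); st=bot.state(); print(r,st["force"],S(st["eef_pos"]),st["t"])
bot.move_linear(W(x,.13,.011),max_speed=.12); bot.move_linear(W(x-.02,.15,.12),max_speed=.2)
bot.reach([.40,.12,.2],q); t=optics.snapshot("top"); np.savez("t3.npz",**t); print(boxpose(t,(280,200,460,370)),bot.state()["t"])
```

```text
[-0.5629  0.4191  2.1081 -0.      0.6143 -2.2302]
False [-6.2932 -0.6068  5.1635] 34.6667
[-104.0884  176.1924] (180.72988891601562, 92.61199951171875) 0.21870491027832006
True [0.2685 0.0028 0.509 ] [-0.1025  0.0951] 43.075
(array([-103.7835,   45.7125]), (179.89979553222656, 96.32747650146484), np.float64(0.6207272720336912)) 45.4
```

Run:
```python
from station import bot, optics
from h import *
np.set_printoptions(precision=4,suppress=True)
q=down(TH); q2=down(TH+np.pi/2)
bot.grip(.4)
bot.reach(W(-.209,.044,.12),q2); print(bot.move_linear(W(-.209,.044,.011),max_speed=.08,f_stop=8))
r=bot.move_linear(W(-.174,.044,.011),max_speed=.04,f_stop=14); st=bot.state(); print(r,st["force"],S(st["eef_pos"]),st["t"])
bot.move_linear(W(-.209,.044,.011),max_speed=.1); bot.move_linear(W(-.212,.044,.12),max_speed=.15)
bot.grip(1.0); bot.reach([.40,.12,.2],q)
t=optics.snapshot("top"); s=optics.snapshot("side"); np.savez("t4.npz",**t); print(boxpose(t,(280,170,460,370)),bot.state()["t"])
for c in blobs(t,(65,80,20),(95,255,255),10):
    M=cv2.moments(c); P=plane(t,[(M["m10"]/M["m00"],M["m01"]/M["m00"])],.008)[0]
    if P[0]<.6: print(S(P)*1000)
cv2.imwrite("pics/p4.png",np.hstack([cv2.resize(s["color"][240:400,200:420],(400,300)),cv2.resize(t["color"][190:350,370:480],(350,509))[:300]])[:,:,::-1])
```

```text
False
True [-0.2891  0.4052  0.5139] [-0.1839  0.0455] 50.6083
(array([-88.276 ,  47.1995]), (178.24334716796875, 95.42443084716797), np.float64(0.6674096298217771)) 54.9833
[-263.4807   84.6181]
[-252.7532   54.1233]
```

View pics/p4.png

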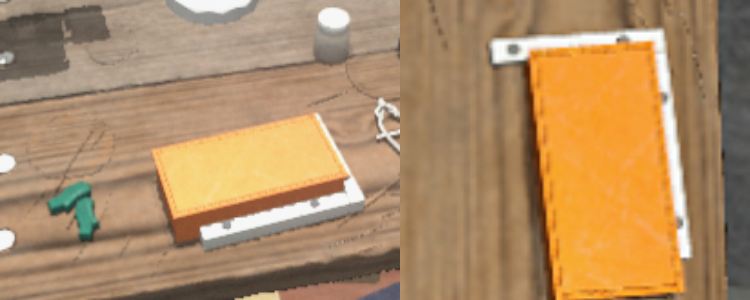

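The picture shows the box seated against both strips: 1–2 mm at most from flush by the contact stops, and within 0.7° of parallel. The offcuts lie at x ≤ -252 mm, clear of the box's place. Handing in.

```bash
python3 -c "
from station import bot, optics
print(bot.hand_in())"
```

```text
the job is handed in; nothing more can be done
None
```

I handed the job in at about 55 s with no verdict returned: the box sits against both strips within about 2 mm, both offcuts lie outside its place on the bench, the scraper stands where it started, and I never moved the jar or file.

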